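Fry the breakfast hash browns on the gas hob

TASK

Get the breakfast hash browns frying: lay the wooden spatula that was left across the griddle lengthwise on its stoneware rest and open the gas cock on the pipe fully, then turn the front burner's knob to the large-flame mark. Lay every frozen hash brown from the board flat on the griddle inside its rim, none on top of another, and only then turn that knob on to the small-flame mark. Leave the rear burner off and the other kitchen things where they stand.

Things in the scene. Friction and masses are not known exactly. Their poses are not given: they have to be found in the camera images.
- hob: two-burner gas hob with a brushed steel top, 520 mm deep (its x, away from the robot) and 290 mm wide (its y), its top 11 mm above the worktop; origin at the centre of its underside. Fixed. Two black knobs on the strip nearest the robot, a black griddle over the front burner, a saucepan on the rear one
- front_knob (a joint): front burner's knob, the left (+y) one on the hob's front strip: angle about the vertical, anticlockwise from above; 0 = off (white pointer away from the robot, at a bar mark), 1.571 = large-flame mark (pointer to the robot's left), 3.142 = small-flame mark (pointer to the robot), stop at 3.665. Friction 0.05 N m, stays where left. Its burner plan has the near dot filled
- front_knob_grip (a point): on the axis of the front burner's knob, 36 mm above the worktop, z up, x along the white pointer. On a skirt 44 mm across and 8 mm high stands a bar grip 44 mm long (x), 12 mm wide (y), 25 mm high, its top 9 mm above this point; the hob's top is 25 mm below. The griddle's edge is 53 mm away on the hob's +x side, its rim 28 mm above this point; the rear knob's axis is 120 mm to the right
- rear_knob (a joint): rear burner's knob, the right (-y) one on the hob's front strip: angle about the vertical, anticlockwise from above; 0 = off (white pointer away from the robot, at a bar mark), 1.571 = large-flame mark (pointer to the robot's left), 3.142 = small-flame mark (pointer to the robot), stop at 3.665. Friction 0.05 N m, stays where left. It is off and must stay off
- griddle_face (a point): centre of the griddle's flat cooking face, 56 mm above the worktop, z up, x and y as the hob's. Black cast-iron plate fixed over the front burner, 250 mm (x) by 270 mm (y) outside; the face inside the rim is 234 mm (x) by 254 mm (y); the rim is 8 mm wide and stands 8 mm above the face
- gas_lever (a joint): angle of the gas cock's lever about the vertical: 0 = closed (lever across the copper pipe, pointing to the robot's right), 1.571 = fully open at its stop (lever in line with the pipe, pointing away from the robot), growing anticlockwise seen from above. Stiff: about 0.2 N m, stays where it is left
- gas_lever_hinge (a point): point on the lever's vertical axis, at mid-height of the lever, 67 mm above the worktop
- gas_lever_grip (a point): point on the lever, 70 mm out from its axis, at mid-height of its grip; z up, the lever points along this frame's -y. The grip sleeve is 15 mm wide, 11 mm thick and runs from 23 to 97 mm from the axis; when open the 15 mm pipe runs below it (top 42 mm above the worktop)
- spatula: flat wooden spatula 320 mm long (its x, blade at +x), origin at the centre of its underside; handle from x = -160 to 45 mm, 16 mm wide and 12 mm thick; blade from 45 to 160 mm, 52 mm wide and 7 mm thick; about 70 g. It starts lying across the griddle's two side rims
- spatula_grip (a point): point at mid-thickness of the spatula's handle, 15 mm from its origin towards the blade, near its centre of mass: a good place to pinch it across the handle
- rest: white stoneware spatula rest, a shallow tray 180 mm long (its x) by 85 mm wide (its y), rim 10 mm high and 6 mm wide, floor 6 mm thick; origin at the centre of its underside, on the worktop. Fixed. The spatula lies lengthwise over its two end rims, blade at either end
- board: dark wooden board 200 by 250 mm, 14 mm thick, with the hash browns on it; origin at the centre of its underside. Fixed
- hash_brown1: frozen hash brown, a golden-brown flat oval 70 mm long (its x), 45 mm wide (its y) and 16 mm thick, rigid, about 45 g; origin at the centre of its underside, z up as it starts. It starts flat on the wooden board; either face may lie down. Only some of the five are there on a given day (None: not there)
- hash_brown2: frozen hash brown, a golden-brown flat oval 70 mm long (its x), 45 mm wide (its y) and 16 mm thick, rigid, about 45 g; origin at the centre of its underside, z up as it starts. It starts flat on the wooden board; either face may lie down. Only some of the five are there on a given day (None: not there)
- hash_brown3: frozen hash brown, a golden-brown flat oval 70 mm long (its x), 45 mm wide (its y) and 16 mm thick, rigid, about 45 g; origin at the centre of its underside, z up as it starts. It starts flat on the wooden board; either face may lie down. Only some of the five are there on a given day (None: not there)
- hash_brown4: frozen hash brown, a golden-brown flat oval 70 mm long (its x), 45 mm wide (its y) and 16 mm thick, rigid, about 45 g; origin at the centre of its underside, z up as it starts. It starts flat on the wooden board; either face may lie down. Only some of the five are there on a given day (None: not there)
- hash_brown5: frozen hash brown, a golden-brown flat oval 70 mm long (its x), 45 mm wide (its y) and 16 mm thick, rigid, about 45 g; origin at the centre of its underside, z up as it starts. It starts flat on the wooden board; either face may lie down. Only some of the five are there on a given day (None: not there)
- mug: white mug, 76 mm across, 85 mm high. Leave it
- milk_bottle: glass milk bottle, 72 mm across, 190 mm high. Leave it
- cereal_bowl: pale blue cereal bowl, 150 mm across, 55 mm high. Leave it
- pepper_mill: dark wooden pepper mill, 52 mm across, 115 mm high. Leave it
- jam_jar: jam jar, 68 mm across, 85 mm high. Leave it
Mind the look-alikes: they are no part of the job. There is more than one size of the rest; the job needs the middle-sized. Leave any turquoise look-alike of the hash_brown3 alone.

How it is judged:
By the outcome, as a careful person would: the job done as asked, in the order asked, and still so for the second after the job is handed in, with the robot touching nothing.
Of hash_brown1, hash_brown2, hash_brown3, hash_brown4, hash_brown5 only 3 to 5 are there at a start; the rules pass over those that are not, and their reading is None.
At some moment in a run one of hash_brown1, hash_brown2, hash_brown3, hash_brown4, hash_brown5, spatula may be knocked a few centimetres aside while the robot is not near it.
Once in a run the grip may slacken for a moment while it holds something.
It also fails if it takes over 210 s, if anything falls off the work surface, if the arm or the gripper's body presses on something with over 40 N, if the wrist force passes 120 N, or if a joint passes its speed limit or range.

ROBOT

A 6-joint arm with a two-finger parallel gripper is mounted at the origin on the work surface. World frame = base frame: x ahead of the robot, y to its left, z up, the work surface at z = 0. Lengths are in mm, angles in rad, forces in N, time in s.
With the tool pointing down it reaches from about 350 to 975 mm from the base axis. Payload 7.1 kg.
Tool frame: the origin (TCP) lies between the finger pads; the fingertips stand 25 mm ahead of it and the grasp point (between the pads) lies 6 mm ahead of it; z points along the fingers, y is the line along which they close (so a half turn about z gives the same grasp; the last joint's range is limited). The gripper opens to 88 mm and grips with 3 to 60 N. Pads are 20 mm wide; open, the fingers measure 115 mm over their backs; the gripper's body (75 mm by 178 mm) begins 61 mm behind the grasp point.
Start: joints at [-1.181, 0.423, 1.63, -0, 1.089, -0.019], TCP at [248.458, -573.475, 247.675] pointing down, gripper open.
Joint ranges: [-3, 3], [-0.9, 2.11], [0.09, 2.58], [-1.31, 4.45], [0.11, 2.69], [-2.54, 2.54]. Speed limits (rad/s): [2.39, 2.39, 3.01, 3.14, 3.14, 3.14].

INTERFACE

Orientations are given as a rotation vector (axis times angle).
In Python, from bench import arm, cams gives the robot as it stands. The module is installed in compiled form; this text tells all that it offers.
- The arm moves only by the shell command python3 -m handwheel 'ROWS' [FORCE]. ROWS is JSON, a list of rows, each a list of 5 numbers: the opening, from 0 (shut) to 1 (fully open), then the shift along the tool's x, y, z scaled (see below), then the turn about the tool's z scaled (see below). A call has 1 to 5 rows; each row shifts and turns the commanded pose from where the row before left it, along the tool's axes as they then stand; what a row does not reach is not made up. The controller multiplies each number of a shift by 0.06 m and each number of a turn by 4 degrees. A row lasts 1/8 s, in which the tool goes at most 62.5 mm and 10.7 degrees, less where a joint would pass 70% of its speed; a pose out of reach is approached as far as the arm can. A call with a number of a shift or a turn outside -1 to 1 is refused whole. A call with a gripper value outside its range is refused whole. The fingers move at their own pace and stop on an object; FORCE is the grip in N (left out, the last holds). Time passes only in rows, so rows that do not move let the fingers close. It gives the time, the measured TCP pose, the force, the opening and the grip force at its end, in the units of the state.
- arm.sense(): the state, without advancing time (a new reading comes with each control period).
- cams.get_image(name): name is "side" or "top" or "wrist"; returns the picture (420x560x3 uint8, red, green, blue); there is no depth.
- cams.calibration(name): a dict with "camera_matrix" (3x3 intrinsics, pixels), "T" (4x4, takes a point from camera to world coordinates); the wrist camera has in their place "hand_eye" (4x4, takes a point from camera to tool coordinates, whose origin is the TCP and whose axes are the flange's). Camera axes: x right, y down, z forward; pixel columns grow to the right and rows downward; lengths in mm; the calibration is good to about 2 mm. The wrist camera is an equidistant fisheye: a pixel r from the principal point sees the ray r / f radians off the axis. A picture is of the moment at which its call begins: read the wrist's pose just before it. calibration takes no time and is no camera call.
- arm.close_job(): hands the job in; it is judged then, once.
The state is a dict: "clock": time; "joint_pos": joint angles; "dq": joint speeds; "tau": joint torques, N m; "ee_pos": TCP position; "tcp_rot": TCP orientation; "ft_force": force on the tool from outside, world axes, zero at the start; "ft_torque": the same for the moment, N m; "gripper_width": finger opening in mm; "grip_force": force on a finger pad.
Only numpy, scipy, OpenCV 4.12 (cv2) and the standard library are available. Lean on these libraries where they do the work, as an engineer would, in place of code of your own. Each camera call takes 0.05 s, during which the arm holds its last target. There are 200 camera calls.

## Working session

There is one attempt and no reset: what is moved stays moved. The work goes in short steps, Python scripts to look and compute and a shell command to move; the robot and the scene stay as the last step left them, time stands still between calls to the robot, and variables do not carry over. Pictures are saved under pics/ and viewed, at most 14 in all, crops included, and the job is handed in when it is done.

```bash
mkdir -p pics; python3 - <<'E'
from bench import arm,cams
import cv2
for n in("top","side"):
    cv2.imwrite(f"pics/{n}0.png",cams.get_image(n)[:,:,::-1])
    c=cams.calibration(n);print(n,c)
print(cams.calibration("wrist"));print(arm.sense())
E
```

```text
top {'camera_matrix': array([[528.98919225,   0.        , 285.58146929],
       [  0.        , 528.98919225, 207.5022364 ],
       [  0.        ,   0.        ,   1.        ]]), 'T': array([[-3.66613840e-02, -9.76516167e-01,  2.12301951e-01,
         7.51721809e+01],
       [-9.99313989e-01,  3.69387350e-02, -2.66112461e-03,
        -6.02035130e+00],
       [-5.24353432e-03, -2.12253870e-01, -9.77200491e-01,
         1.80944335e+03],
       [ 0.00000000e+00,  0.00000000e+00,  0.00000000e+00,
         1.00000000e+00]])}
side {'camera_matrix': array([[480.32690167,   0.        , 280.52832547],
       [  0.        , 480.32690167, 212.22625362],
       [  0.        ,   0.        ,   1.        ]]), 'T': array([[-9.51312386e-01, -2.25483020e-01,  2.10147931e-01,
         1.41884214e+02],
       [-3.07499194e-01,  6.47411251e-01, -6.97354227e-01,
         9.94105439e+02],
       [ 2.11894022e-02, -7.28022032e-01, -6.85226189e-01,
         1.08195244e+03],
       [ 0.00000000e+00,  0.00000000e+00,  0.00000000e+00,
         1.00000000e+00]])}
{'camera_matrix': array([[325.1922621 ,   0.       
[... 456 characters left out ...]
 1.00000000e+00]])}
{'clock': 0.1, 'joint_pos': array([-1.18099248e+00,  4.23777850e-01,  1.63059454e+00, -1.71952739e-05,
        1.08861332e+00, -1.90072809e-02]), 'dq': array([-0.00176828, -0.0028143 , -0.00314618,  0.00040712, -0.00063696,
       -0.00224219]), 'tau': array([ 5.94681842e-04, -5.45612633e+01, -2.74324733e+01,  6.45249733e-02,
        1.87294430e-02, -6.73830527e-06]), 'ee_pos': array([ 248.28764511, -573.05879239,  246.97850797]), 'tcp_rot': array([-3.07484992e+00, -6.37431518e-01,  4.26693999e-04]), 'ft_force': array([ 0.53070342, -0.61817407,  0.06444648]), 'ft_torque': array([-0.00091852, -0.01747278,  0.05651663]), 'grip_force': 0.0, 'gripper_width': 87.8751145525809}
```

View pics/top0.png

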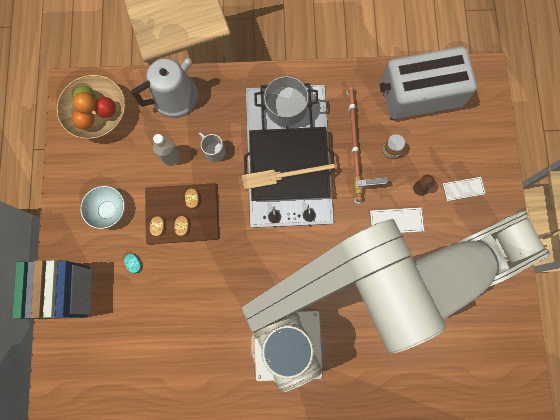

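View pics/side0.png

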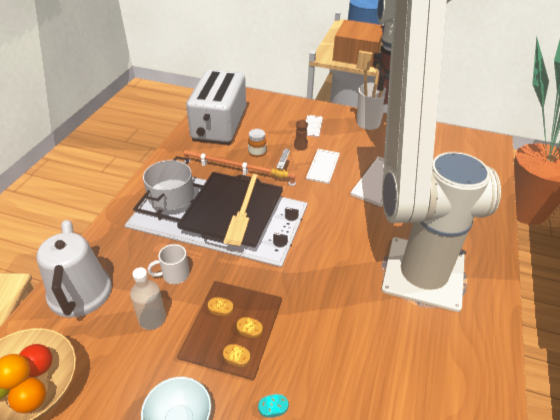

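```bash
cat > h.py <<'E'
from bench import arm,cams
import cv2,numpy as np
from scipy.spatial.transform import Rotation as R
def ray(n,px,pose=None):
    c=cams.calibration(n);K=c["camera_matrix"]
    p=np.array([(px[0]-K[0,2])/K[0,0],(px[1]-K[1,2])/K[1,1]])
    if n=="wrist":
        th=np.hypot(*p);d=np.r_[p/th*np.sin(th),np.cos(th)] if th>0 else np.array([0,0,1.])
        P=np.eye(4);P[:3,:3]=R.from_rotvec(pose[1]).as_matrix();P[:3,3]=pose[0];T=P@c["hand_eye"]
    else: d=np.r_[p,1];T=c["T"]
    return T[:3,3],T[:3,:3]@d
def onz(n,px,z,pose=None):
    o,d=ray(n,px,pose);return (o+d*(z-o[2])/d[2])[:2]
def tri(a,b):   # two (origin,dir) rays -> midpoint, gap
    A=np.c_[a[1],-b[1]];s=np.linalg.lstsq(A,b[0]-a[0],rcond=None)[0]
    p,q=a[0]+s[0]*a[1],b[0]+s[1]*b[1];return (p+q)/2,np.linalg.norm(p-q)
def pose():
    s=arm.sense();return s["ee_pos"],s["tcp_rot"]
def yaw(r=None): # angle of tool x in world, deg
    M=R.from_rotvec(pose()[1] if r is None else r).as_matrix();return np.degrees(np.arctan2(M[1,0],M[0,0]))
def go(x,y,z,ya=None): # left to go: rows units (shift with present axes), turn units
    p,r=pose();M=R.from_rotvec(r).as_matrix()
    d=M.T@(np.array([x,y,z])-p)/60
    t=0 if ya is None else -((ya-yaw(r)+90)%180-90)/4   # half-turn symmetric
    print("shift",d.round(3),"turn",round(t,2),"yaw",round(yaw(r),1),"j6",round(float(arm.sense()["joint_pos"][5]),2))
def show(n,f,crop=None,s=1):
    im=cams.get_image(n)[:,:,::-1].copy()
    o=im if crop is None else cv2.resize(im[crop[1]:crop[3],crop[0]:crop[2]],None,fx=s,fy=s,interpolation=cv2.INTER_CUBIC)
    cv2.imwrite("pics/"+f,o);cv2.imwrite("pics/raw_"+f,im);return im
def blobs(mask,n,z,amin=60,pose=None):
    for c in cv2.findContours(mask.astype(np.uint8),0,2)[0]:
        if cv2.contourArea(c)<amin: continue
        w=np.array([onz(n,q[0],z,pose) for q in c],np.float32)
        (cx,cy),(a,b),g=cv2.minAreaRect(w)
        if a<b:a,b,g=b,a,g+90
        print("px",c[:,0].mean(0).round(),"at",round(cx,1),round(cy,1),"size",round(a),round(b),"long dir",round((g+90)%180-90,1))
E
python3 - <<'E'
from h import *
t=cv2.imread("pics/top0.png");s=cv2.imread("pics/side0.png")
ht=cv2.cvtColor(t,cv2.COLOR_BGR2HSV);hs=cv2.cvtColor(s,cv2.COLOR_BGR2HSV)
w=(ht[...,1]<40)&(ht[...,2]>185)
print("white top");m=w.copy();m[:170]=0;m[240:]=0;m[:,:340]=0;blobs(m,"top",10)
print("white side");w=(hs[...,1]<60)&(hs[...,2]>150);w[:,:300]=0;w[210:]=0;blobs(w,"side",10)
print("board browns");m=(ht[...,0]>12)&(ht[...,0]<30)&(ht[...,1]>110)&(ht[...,2]>150);m[:,:148]=0;m[:,217:]=0;m[:188]=0;m[241:]=0;blobs(m,"top",30)
print("spatula");m=(ht[...,0]>8)&(ht[...,0]<28)&(ht[...,2]>150)&(ht[...,1]>60);m[:,:238]=0;m[:,342:]=0;m[:155]=0;m[195:]=0;blobs(m,"top",72)
print("griddle");m=(ht[...,2]<70);m[:,:240]=0;m[:,340:]=0;m[:120]=0;m[202:]=0;blobs(m,"top",64,300)
a=t[120:235,235:395];b=t[165:235,360:495]
cv2.imwrite("pics/hobcrop.png",cv2.resize(a,None,fx=5,fy=5,interpolation=2))
E
```

```text
white top
px [519. 228.] at 342.0 -805.7 size 99 74 long dir -70.6
px [500. 228.] at 357.1 -748.0 size 202 29 long dir -67.5
px [494. 226.] at 374.5 -723.5 size 232 11 long dir -67.5
px [385. 226.] at 394.0 -347.8 size 270 105 long dir -88.4
px [465. 187.] at 511.5 -636.8 size 137 64 long dir -82.0
white side
px [372. 181.] at 232.0 -367.8 size 268 105 long dir -83.7
px [321. 165.] at 401.9 -387.1 size 190 85 long dir -88.8
px [314. 124.] at 506.4 -629.0 size 148 64 long dir -81.8
px [348.  99.] at 417.8 -890.4 size 143 82 long dir -78.7
px [365.  98.] at 350.9 -871.6 size 391 65 long dir -86.1
px [470. 138.] at -65.8 -1411.2 size 2365 851 long dir 84.8
px [322.  59.] at 637.3 -1439.8 size 1204 303 long dir -73.8
board browns
px [181. 226.] at 412.5 350.7 size 66 45 long dir 0.2
px [156. 224.] at 415.4 434.5 size 66 41 long dir 0.7
px [191. 198.] at 507.9 314.9 size 65 42 long dir -0.1
spatula
px [338. 183.] at 531.2 -191.6 size 77 20 long dir -3.4
px [286. 174.] at 563.1 -19.8 size 351 70 long dir -80.2
px [240. 166.] at 612.7 137.9 size 61 17 long dir -1.1
griddle
px [295. 185.] at 524.1 -40.7 size 291 94 long dir -84.8
px [287. 147.] at 672.9 -30.7 size 304 189 long dir 87.8
```

View pics/hobcrop.png

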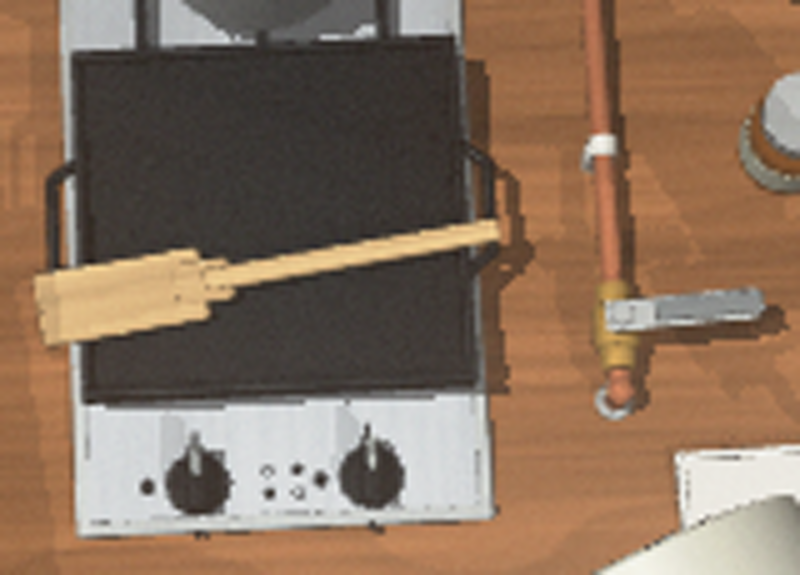

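```bash
python3 - <<'E'
from h import *
f=lambda x,y:(235+x/5-.4,120+y/5-.4)
for n,p,z in [("gTL",(72,52),64),("gTR",(455,38),64),("gBR",(478,385),64),("gBL",(88,400),64),("hobBL",(80,535),11),("hobBR",(494,517),11),("tail",(498,231),76),("bladeU",(38,278),71),("bladeL",(48,345),71),("handle mid",(350,262),76),("knobF skirt",(197,486),19),("knobR skirt",(372,477),19),("ptrF",(194,440),45),("ptrR",(367,432),45),("lev base",(608,317),73),("lev tip",(764,302),73),("lev tipL",(758,318),73),("lev tipU",(760,288),73)]:
    print(n,onz("top",f(*p),z).round(1))
for n,p,z in [("jar",(396,143),85),("mill",(425,183),115),("mug",(213,147),85),("milk",(158,140),190),("turq",(133,263),16)]: print(n,onz("top",p,z).round(0))
go(560,-20,250,100)
E
```

```text
gTL [735.7 106.6]
gTR [ 735.7 -160.9]
gBR [ 486.5 -163.3]
gBL [486.  101.3]
hobBL [403.  112.3]
hobBR [ 404.9 -174. ]
tail [ 590.9 -181.8]
bladeU [571.1 132.9]
bladeL [523.7 127.1]
handle mid [572.8 -79.9]
knobF skirt [432.9  30.2]
knobR skirt [434.6 -90.7]
ptrF [459.7  30.7]
ptrR [460.9 -87.5]
lev base [ 528.3 -253.2]
lev tip [ 534.8 -359.6]
lev tipL [ 523.8 -354.6]
lev tipU [ 544.7 -357.6]
jar [ 661. -397.]
mill [ 509. -474.]
mug [671. 230.]
milk [665. 393.]
turq [292. 514.]
shift [ 8.431 -6.393 -0.041] turn -19.14 yaw 23.4 j6 -0.02
```

```bash
python3 - <<'E'
import cv2
s=cv2.imread("pics/side0.png")[100:260,160:400]
cv2.imwrite("pics/sidecrop.png",cv2.resize(s,None,fx=3.3,fy=3.3,interpolation=2))
E
```

```text
(no output)
```

View pics/sidecrop.png

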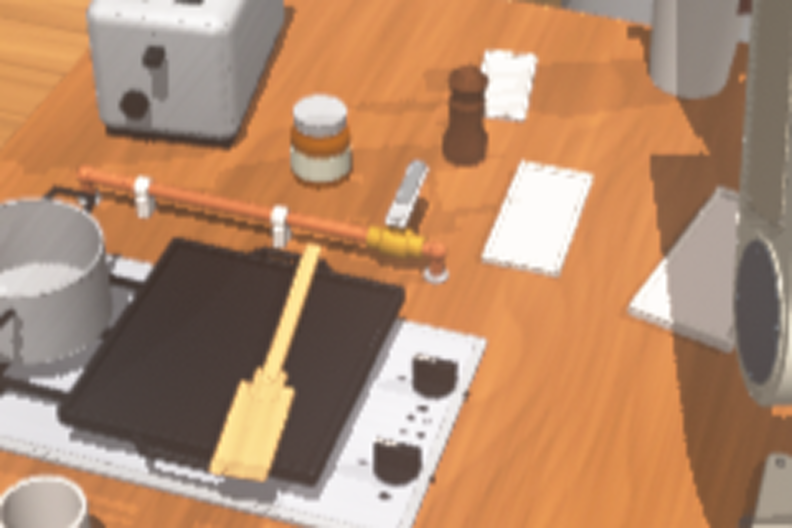

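The three white trays in that crop are the small one at (510,83), the middle at (537,217) and the large at (690,270). The middle one measures about 190x85 mm at world (402,-387), which fits the 180x85 mm rest. The lever and knobs are visible and closed. Moving to the spatula.

```bash
python3 -m handwheel '[[1,0.77,-0.58,0,0],[1,0.77,-0.58,0,0],[1,0.77,-0.58,0,0],[1,0.77,-0.58,0,0],[1,0.77,-0.58,0,0]]' 20
python3 -m handwheel '[[1,0.77,-0.58,0,0],[1,0.77,-0.58,0,0],[1,0.77,-0.58,0,0],[1,0.77,-0.58,0,0],[1,0.77,-0.58,0,0]]'
python3 -m handwheel '[[1,0.6,-0.5,0,-1],[1,0,0,0,-1],[1,0,0,0,-1],[1,0,0,0,-1],[1,0,0,0,-1]]'
python3 -m handwheel '[[1,0,0,0,-1],[1,0,0,0,-1],[1,0,0,0,-1],[1,0,0,0,-1],[1,0,0,0,-1]]'
python3 -m handwheel '[[1,0,0,0,-1],[1,0,0,0,-1],[1,0,0,0,-1],[1,0,0,0,-1],[1,0,0,0,-1]]'
python3 -m handwheel '[[1,0,0,0,-1],[1,0,0,0,-1],[1,0,0,0,-1],[1,0,0,0,-0.65],[1,0,0,0,0]]'
python3 - <<'E'
from h import *
print(pose());go(567,-11,200,98)
im=show("wrist","w1.png")
E
```

```text
clock: 0.72
ee_pos: [391.8, -320.3, 247.5]
tcp_rot: [-3.076, -0.637, 0.0]
ft_force: [1.6, -0.2, 0.2]
gripper_width: 87.7
grip_force: 0.0
clock: 1.35
ee_pos: [534.6, -68.7, 247.6]
tcp_rot: [3.076, 0.638, -0.0]
ft_force: [0.3, -0.6, -1.3]
gripper_width: 88.0
grip_force: 0.0
clock: 1.98
ee_pos: [554.9, -28.5, 247.3]
tcp_rot: [-2.917, -1.166, 0.001]
ft_force: [-0.4, 0.8, -0.6]
gripper_width: 88.1
grip_force: 0.0
clock: 2.6
ee_pos: [554.9, -28.7, 247.3]
tcp_rot: [-2.67, -1.654, 0.001]
ft_force: [0.1, 0.6, -0.1]
gripper_width: 87.7
grip_force: 0.0
clock: 3.22
ee_pos: [554.9, -28.7, 247.3]
tcp_rot: [-2.342, -2.093, 0.001]
ft_force: [-0.4, -0.2, -0.1]
gripper_width: 87.7
grip_force: 0.0
clock: 3.85
ee_pos: [555.0, -28.6, 247.4]
tcp_rot: [-2.061, -2.371, 0.001]
ft_force: [-0.2, 0.1, -0.2]
gripper_width: 87.6
grip_force: 0.0
(array([554.95210049, -28.64684102, 247.38123924]), array([-2.06075840e+00, -2.37058180e+00,  6.05521197e-04]))
shift [0.263 0.24  0.79 ] turn -0.0 yaw 98.0 j6 -0.21
```

View pics/w1.png

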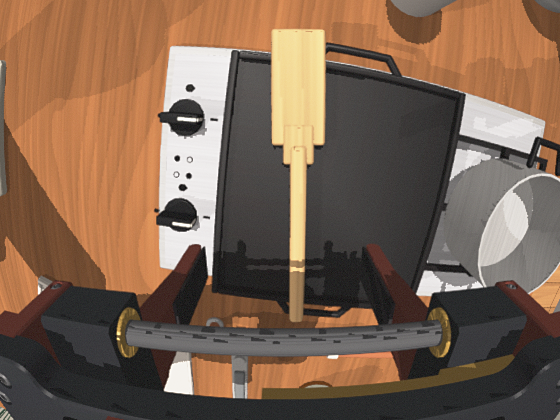

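The picture shows the spatula handle running from (298,165) to (296,320) with the blade tip at (299,30). The front knob is at (186,117) and the rear knob at (180,215).

```bash
python3 - <<'E'
from h import *
P=pose()
im=cv2.imread("pics/w1.png").astype(int)
m=(im[...,2]>150)&(im[...,2]-im[...,0]>40)
for y in (40,90,130,170,190,210,230,250,270):
    xs=np.where(m[y,262:345])[0]+262
    print(y,xs.min(),xs.max(),[onz("wrist",(x,y),76 if y>150 else 71,P).round(1) for x in(xs.min(),xs.max()+1)])
for n,p,z in [("tip",(299,29),71),("tail",(296,321),76),("fk",(201,118),45),("rk",(197,214),45),("fkpost",(180,118),45),("fskirt",(186,119),19),("rskirt",(181,216),19),("gr1",(231,52),64),("gr2",(463,95),64),("gr3",(213,293),64)]: print(n,onz("wrist",p,z,P).round(1))
E
```

```text
40 262 344 [array([514.5, 116.7]), array([592.3, 129.3])]
90 271 325 [array([529.7,  69.1]), array([581.3,  76.9])]
130 272 324 [array([535.8,  30.9]), array([586.2,  38.3])]
170 290 305 [array([558.2,  -4.7]), array([573.6,  -2.5])]
190 290 305 [array([561.1, -24.5]), array([576.7, -22.3])]
210 290 305 [array([564.1, -45. ]), array([580. , -42.8])]
230 290 304 [array([567.2, -66.3]), array([582.4, -64.2])]
250 290 304 [array([570.5, -88.7]), array([586.1, -86.6])]
270 290 304 [array([ 574. , -112.4]), array([ 590.1, -110.3])]
tip [547.5 132.4]
tail [ 591.4 -180.6]
fk [458.9  32.9]
rk [462.8 -74.4]
fkpost [435.5  30.9]
fskirt [434.7  28.4]
rskirt [436.2 -89.9]
gr1 [485.5 102.8]
gr2 [730.9 105.1]
gr3 [ 490.  -163.9]
```

```bash
python3 -m handwheel '[[1,0.18,0.24,0.7,0],[1,0,0,0.7,0],[1,0,0,0.7,0],[1,0,0,0.45,0],[1,0,0,0.14,0]]' 30
python3 -m handwheel '[[1,0,0,0,0],[0,0,0,0,0],[0,0,0,0,0],[0,0,0,0,0],[0,0,0,0,0]]'
python3 -m handwheel '[[0,0,0,0,0],[0,0,0,0,0],[0,0,0,0,0],[0,0,0,-0.5,0],[0,0,0,-0.5,0]]'
python3 -m handwheel '[[0,0,0,-0.8,0],[0,0,0,0,0]]'
python3 - <<'E'
from h import *
print(pose()[0]);go(402,-387,150,91)
E
```

```text
clock: 4.53
ee_pos: [566.8, -15.9, 84.5]
tcp_rot: [-2.06, -2.369, 0.003]
ft_force: [0.7, -0.3, 1.1]
gripper_width: 87.6
grip_force: 0.0
clock: 5.15
ee_pos: [568.1, -16.0, 86.7]
tcp_rot: [2.06, 2.371, 0.001]
ft_force: [-0.3, -0.4, -0.3]
gripper_width: 51.3
grip_force: 0.0
clock: 5.78
ee_pos: [567.5, -15.9, 146.5]
tcp_rot: [-2.06, -2.37, 0.001]
ft_force: [0.7, 0.2, -0.9]
gripper_width: 14.6
grip_force: 30.0
clock: 6.02
ee_pos: [570.2, -16.1, 197.8]
tcp_rot: [2.057, 2.367, 0.007]
ft_force: [0.6, -0.1, -0.8]
gripper_width: 14.8
grip_force: 30.0
[570.16815847 -16.07123678 197.75458968]
shift [-5.729 -3.644  0.779] turn 1.76 yaw 98.0 j6 -0.19
```

```bash
python3 - <<'E'
from h import *
show("wrist","w2.png")
E
```

```text
(no output)
```

View pics/w2.png

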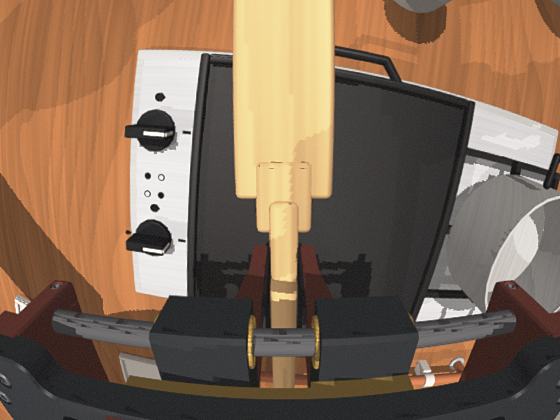

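```bash
python3 - <<'E'
from h import *
t=show("top","t2.png");h=cv2.cvtColor(t,cv2.COLOR_BGR2HSV)
w=(h[...,1]<50)&(h[...,2]>170);w[:190]=0;w[300:]=0;w[:,345:].astype(int);w[:,:345]=0;blobs(w,"top",10,200)
P=pose()
for z in (170,180,190,200): print(z,[np.linalg.norm(onz("wrist",(234,r),z,P)-onz("wrist",(332.5,r),z,P)).round(1) for r in (100,190)],onz("wrist",(284,204),z,P))
go(402,-379,200,91)
E
```

```text
px [396. 283.] at 190.2 -375.8 size 256 104 long dir 87.9
px [398. 220.] at 406.5 -412.6 size 139 84 long dir -88.5
px [465. 195.] at 487.1 -637.9 size 137 36 long dir 87.8
170 [np.float64(48.3), np.float64(50.9)] [563.38430212  18.55036495]
180 [np.float64(45.4), np.float64(47.8)] [562.92295529  21.63695339]
190 [np.float64(42.4), np.float64(44.6)] [562.46160847  24.72354182]
200 [np.float64(39.4), np.float64(41.5)] [562.00026165  27.81013026]
shift [-5.606 -3.579 -0.097] turn 1.75 yaw 98.0 j6 -0.19
```

```bash
python3 - <<'E'
from h import *
P=pose();im=cv2.imread("pics/raw_w2.png").astype(int)
m=(im[...,2]>110)&(im[...,2]-im[...,0]>40)
from scipy.optimize import brentq
for y,W in ((10,52),(60,52),(110,52),(150,52),(180,52),(225,16),(240,16)):
    xs=np.where(m[y,220:345])[0]+220;c=285
    a=c
    while m[y,a]:a-=1
    b=c
    while m[y,b]:b+=1
    f=lambda z:np.linalg.norm(onz("wrist",(a+.5,y),z,P)-onz("wrist",(b-.5,y),z,P))-W
    z=brentq(f,0,240);print(y,a+1,b-1,round(z,1),onz("wrist",(285,y),z,P).round(1))
t=cv2.imread("pics/raw_top0.png") if 0 else cv2.imread("pics/top0.png")
h=cv2.cvtColor(t,cv2.COLOR_BGR2HSV);w=(h[...,1]<50)&(h[...,2]>170)
for r in(211,215,219,223,227):
    xs=np.where(w[r,360:435])[0]+360;print(r,xs.min(),xs.max(),onz("top",(xs.min()-.5,r),10).round(1),onz("top",(xs.max()+.5,r),10).round(1))
E
```

```text
Traceback (most recent call last):
ValueError: f(a) and f(b) must have different signs
```

```bash
python3 - <<'E'
from h import *
P=pose();im=cv2.imread("pics/raw_w2.png").astype(int)
m=(im[...,2]>110)&(im[...,2]-im[...,0]>40)
from scipy.optimize import brentq
for y,W in ((75,52),(90,52),(110,52),(150,52),(180,52),(225,16),(240,16)):
    a=b=285
    while m[y,a]:a-=1
    while m[y,b]:b+=1
    f=lambda z:np.linalg.norm(onz("wrist",(a+.5,y),z,P)-onz("wrist",(b-.5,y),z,P))-W
    try: z=brentq(f,0,240);print(y,a+1,b-1,round(z,1),onz("wrist",(285,y),z,P).round(1))
    except ValueError: print(y,a,b)
t=cv2.imread("pics/top0.png")
h=cv2.cvtColor(t,cv2.COLOR_BGR2HSV);w=(h[...,1]<50)&(h[...,2]>170)
for r in(211,215,219,223,227):
    xs=np.where(w[r,360:435])[0]+360;print(r,xs.min(),xs.max(),onz("top",(xs.min()-.5,r),10).round(1),onz("top",(xs.max()+.5,r),10).round(1))
E
```

```text
75 233 334 163.0 [554.7  84.2]
90 233 334 163.4 [555.7  76.5]
110 233 333 162.7 [557.2  66.2]
150 234 332 162.5 [560.1  45.5]
180 235 332 164.3 [562.3  30. ]
225 255 311
240 270 297 161.0 [567.4  -5.5]
211 370 421 [ 442.7 -301.7] [ 435.9 -481.9]
215 371 421 [ 428.4 -304.2] [ 421.7 -480.7]
219 371 422 [ 414.3 -303.2] [ 407.5 -482.8]
223 371 422 [ 400.2 -302.2] [ 393.5 -481.5]
227 369 423 [ 386.5 -294.3] [ 379.4 -483.7]
```

```bash
python3 -m handwheel '[[0,0,0,0.6,0],[0,0,0,0.6,0],[0,0,0,0.2,0],[0,0,0,0.08,0],[0,0,0,0,0]]' 30
python3 -m handwheel '[[0,0,0,0,0],[0.35,0,0,0,0],[0.35,0,0,0,0],[0.35,0,0,0.2,0],[0.35,0,0,0,0]]'
python3 - <<'E'
from h import *
print(pose()[0]);go(567.7,-16,86)
E
```

```text
clock: 6.75
ee_pos: [568.2, -16.0, 105.7]
tcp_rot: [2.06, 2.371, 0.0]
ft_force: [0.6, -0.4, -0.9]
gripper_width: 14.7
grip_force: 30.0
clock: 7.38
ee_pos: [567.1, -15.9, 92.3]
tcp_rot: [-2.059, -2.37, 0.002]
ft_force: [-0.0, -0.1, -1.2]
gripper_width: 30.7
grip_force: 0.0
[567.05872603 -15.9194435   92.32007583]
shift [-0.003  0.011  0.105] turn 0 yaw 98.0 j6 -0.19
```

```bash
python3 -m handwheel '[[0.35,0,0,0.11,0],[0.35,0,0,0,0],[0,0,0,0,0],[0,0,0,0,0],[0,0,0,0,0]]' 30
python3 -m handwheel '[[0,0,0,0,0],[0,0,0,0,0],[0,0,0,-0.3,0],[0,0,0,-0.5,0],[0,0,0,-0.5,0]]' 30
python3 -m handwheel '[[0,0,0,-0.5,0],[0,0,0,0,0],[0,0,0,0,0]]' 30
python3 - <<'E'
from h import *
show("wrist","w3.png")
P=pose();print(P);im=cv2.imread("pics/raw_w3.png").astype(int)
m=(im[...,2]>110)&(im[...,2]-im[...,0]>40)
from scipy.optimize import brentq
for y,W in ((90,52),(110,52),(150,52),(180,52),(240,16)):
    a=b=285
    while m[y,a]:a-=1
    while m[y,b]:b+=1
    f=lambda z:np.linalg.norm(onz("wrist",(a+.5,y),z,P)-onz("wrist",(b-.5,y),z,P))-W
    try: z=brentq(f,0,240);print(y,a+1,b-1,round(z,1),onz("wrist",((a+b)/2,y),z,P).round(1))
    except ValueError: print(y,a,b)
go(408,-381,190,92)
E
```

```text
clock: 8.0
ee_pos: [568.0, -16.0, 87.0]
tcp_rot: [2.06, 2.371, 0.0]
ft_force: [0.4, -0.3, -0.3]
gripper_width: 15.5
grip_force: 30.0
clock: 8.62
ee_pos: [567.9, -16.0, 166.7]
tcp_rot: [2.06, 2.371, 0.0]
ft_force: [0.9, -0.1, -0.3]
gripper_width: 15.7
grip_force: 30.0
clock: 9.0
ee_pos: [567.4, -16.0, 194.6]
tcp_rot: [-2.06, -2.371, 0.0]
ft_force: [0.2, -0.4, -1.0]
gripper_width: 16.1
grip_force: 30.0
(array([567.13914895, -15.91465822, 194.05919151]), array([-2.05977471e+00, -2.37046405e+00,  1.53638332e-03]))
90 229 338 175.7 [554.4  75.8]
110 229 337 175.1 [555.5  66.3]
150 230 336 175.2 [558.2  47.2]
180 231 335 175.5 [560.3  32.5]
240 256 311
shift [-5.655 -3.476  0.071] turn 1.51 yaw 98.0 j6 -0.19
```

View pics/w3.png

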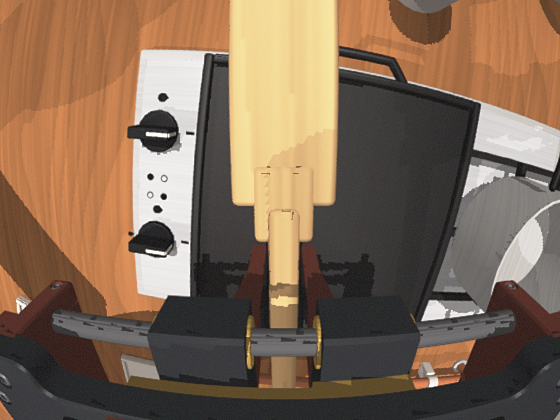

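```bash
python3 -m handwheel '[[0,-0.5,-0.31,0,0],[0,-0.8,-0.5,0,0],[0,-0.8,-0.5,0,0],[0,-0.8,-0.5,0,0],[0,-0.8,-0.5,0,0]]' 30
python3 -m handwheel '[[0,-0.8,-0.5,0,0],[0,-0.8,-0.5,0,0],[0,-0.36,-0.23,0,0.8],[0,0,0,0,0.8],[0,0,0,0,0]]' 30
python3 - <<'E'
from h import *
print(pose());go(404.3,-382,34,91.5);print(arm.sense()["gripper_width"])
E
```

```text
clock: 9.68
ee_pos: [460.1, -256.3, 193.6]
tcp_rot: [-2.059, -2.37, 0.001]
ft_force: [1.1, -0.5, -1.2]
gripper_width: 15.7
grip_force: 30.0
clock: 10.3
ee_pos: [404.2, -381.7, 193.5]
tcp_rot: [-2.188, -2.25, -0.0]
ft_force: [0.3, 0.4, -1.0]
gripper_width: 16.3
grip_force: 3.0
(array([ 404.16746825, -381.67063878,  193.51902324]), array([-2.18839050e+00, -2.25043601e+00, -9.10772968e-05]))
shift [-0.011  0.007  2.659] turn 0.03 yaw 91.6 j6 -0.81
16.30936241222905
```

```bash
python3 -m handwheel '[[0,0,0,0,0],[0,0,0,0,0]]' 30; python3 - <<'E'
from h import *
show("wrist","w4.png");print(arm.sense()["grip_force"])
E
```

```text
clock: 10.55
ee_pos: [405.1, -381.4, 194.6]
tcp_rot: [-2.188, -2.254, 0.0]
ft_force: [0.4, -0.2, -0.6]
gripper_width: 15.8
grip_force: 30.0
29.999794363975525
```

View pics/w4.png

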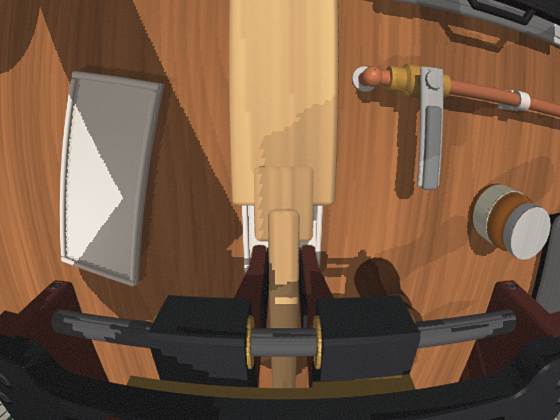

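The spatula is still held and unshifted (handle at x=284), and the rest's sides show at x=244 and 322, so it is centred under it. The gas lever's hinge is at (432,78) and its tip at (428,187).

```bash
python3 - <<'E'
from h import *
P=pose()
for n,p,z in (("hinge",(432,78),73),("tip",(429,187),73),("sleeve start",(433,110),73)):print(n,onz("wrist",p,z,P).round(1))
E
python3 -m handwheel '[[0,0,0,0.7,0],[0,0,0,0.7,0],[0,0,0,0.7,0],[0,0,0,0.4,0],[0,0,0,0.12,0]]' 30
python3 -m handwheel '[[0,0,0,0.05,0],[0,0,0,0,0],[0.4,0,0,0,0],[0.4,0,0,0,0],[0.4,0,0,0,0]]' 30
python3 -m handwheel '[[0.4,0,0,-0.3,0],[0.4,0,0,-0.8,0],[0.4,0,0,-0.8,0],[0.4,0,0,0,0]]' 30
python3 - <<'E'
from h import *
show("wrist","w5.png");go(495,-320,150,91.5)
E
```

```text
hinge [ 525.9 -263. ]
tip [ 532.8 -357.4]
sleeve start [ 528.7 -290.2]
clock: 11.22
ee_pos: [404.5, -381.0, 36.2]
tcp_rot: [-2.187, -2.252, -0.0]
ft_force: [-1.3, 0.0, -0.3]
gripper_width: 15.7
grip_force: 30.0
clock: 11.85
ee_pos: [405.1, -382.0, 35.1]
tcp_rot: [2.189, 2.252, -0.0]
ft_force: [-1.0, 0.2, -0.1]
gripper_width: 35.1
grip_force: 0.0
clock: 12.35
ee_pos: [406.9, -383.7, 153.5]
tcp_rot: [2.184, 2.247, -0.0]
ft_force: [0.3, 0.1, 0.4]
gripper_width: 34.7
grip_force: 0.0
shift [1.003 1.514 0.023] turn 0.03 yaw 91.6 j6 -0.81
```

View pics/w5.png

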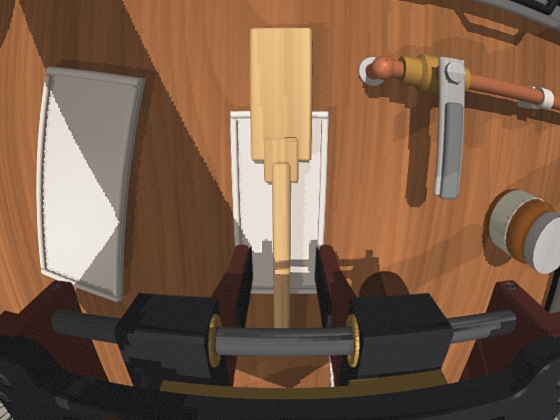

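Spatula lies lengthwise over the rest: blade tip at (281,28), handle at x=281, tray spanning x 232–328. Next is the gas lever, pushed with closed fingers.

```bash
python3 -m handwheel '[[0,0.44,0.75,0,0],[0,0.43,0.76,0,0],[0,0,0,0,0],[0,0,0,0.5,0],[0,0,0,0.63,0]]' 20
python3 -m handwheel '[[0,0,0,0,0],[0,0,0,0,0]]' 20
python3 - <<'E'
from h import *
im=cv2.imread("pics/w5.png")
print(arm.sense()["gripper_width"]);go(495,-328,82)
for p in ((509,-328),(537.5,-330.4),(570.8,-314.4),(592,-276)):go(*p,82)
E
```

```text
clock: 13.02
ee_pos: [493.3, -327.3, 80.0]
tcp_rot: [2.19, 2.253, -0.0]
ft_force: [-0.2, -0.0, -0.6]
gripper_width: 0.3
grip_force: 0.0
clock: 13.28
ee_pos: [493.6, -327.6, 81.3]
tcp_rot: [-2.19, -2.252, 0.0]
ft_force: [0.6, -0.5, -0.5]
gripper_width: 0.4
grip_force: 0.0
0.37634397254712154
shift [-0.008  0.022 -0.012] turn 0 yaw 91.6 j6 -0.63
shift [-0.014  0.256 -0.012] turn 0 yaw 91.6 j6 -0.63
shift [-0.068  0.729 -0.013] turn 0 yaw 91.6 j6 -0.63
shift [ 0.184  1.291 -0.013] turn 0 yaw 91.6 j6 -0.63
shift [ 0.814  1.662 -0.013] turn 0 yaw 91.6 j6 -0.63
```

```bash
python3 -m handwheel '[[0,-0.01,0.25,0,0],[0,-0.03,0.24,0,0],[0,-0.03,0.24,0,0],[0,0.05,0.2,0,0],[0,0.08,0.18,0,0]]' 20
python3 -m handwheel '[[0,0.12,0.18,0,0],[0,0.15,0.13,0,0],[0,0.17,0.1,0,0],[0,0.16,0.08,0,0],[0,0.1,0.04,0,0]]' 20
python3 -m handwheel '[[0,0.05,0.02,0,0],[0,0,0,0,0]]' 20
python3 - <<'E'
from h import *
P=pose();print(P[0]);show("wrist","w6.png")
E
```

```text
clock: 13.9
ee_pos: [560.8, -321.5, 81.0]
tcp_rot: [-2.188, -2.252, 0.002]
ft_force: [-4.8, -0.5, -0.2]
gripper_width: 0.2
grip_force: 2.0
clock: 14.52
ee_pos: [590.9, -280.8, 81.2]
tcp_rot: [2.184, 2.254, -0.007]
ft_force: [-14.0, -30.7, -1.0]
gripper_width: 0.3
grip_force: 15.4
clock: 14.78
ee_pos: [590.8, -280.8, 81.3]
tcp_rot: [2.185, 2.251, -0.01]
ft_force: [-12.5, -26.8, -0.8]
gripper_width: 0.6
grip_force: 13.6
[ 590.81566454 -280.81804258   81.25742942]
```

View pics/w6.png

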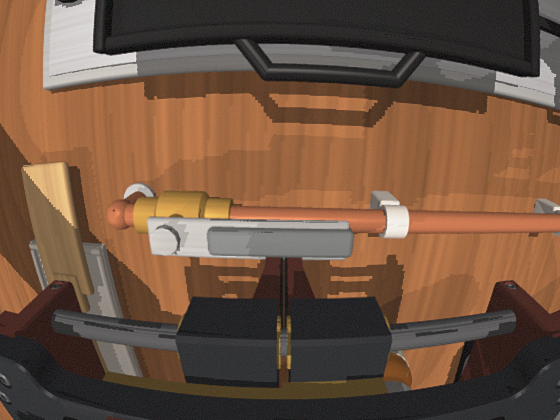

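```bash
python3 -m handwheel '[[0,-0.4,0,0,0],[0,-0.1,0,-0.6,0],[0,0,0,-0.9,0],[0.35,0,-0.4,-0.4,0],[0.35,0.85,-0.4,0,0]]' 20
python3 -m handwheel '[[0.35,0.9,-0.4,0,0],[0.35,0.9,-0.4,0,0],[0.35,0.9,-0.4,0,0],[0.35,0.9,-0.4,0,0],[0.35,0.9,-0.4,0,1]]' 20
for i in 1; do python3 -m handwheel '[[0.35,0,0,0,1],[0.35,0,0,0,1],[0.35,0,0,0,1],[0.35,0,0,0,1],[0.35,0,0,0,1]]'; done
python3 -m handwheel '[[0.35,0,0,0,1],[0.35,0,0,0,1],[0.35,0,0,0,1],[0.35,0,0,0,1],[0.35,0,0,0,1]]'
python3 -m handwheel '[[0.35,0,0,0,1],[0.35,0,0,0,1],[0.35,0,0,0,1],[0.35,0,0,0,1],[0.35,0,0,0,1]]'
python3 -m handwheel '[[0.35,0,0,0,1],[0.35,0,0,0,1],[0.35,0,0,0,1],[0.35,0,0,0,1],[0.35,0,0,0,1]]'
python3 -m handwheel '[[0.35,0,0,0,1],[0.35,0,0,0,0.7],[0.35,0,0,0,0]]'
python3 - <<'E'
from h import *
print(pose()[0]);go(434,29,120,0.7);show("wrist","w7.png")
E
```

```text
clock: 15.45
ee_pos: [546.0, -258.1, 198.0]
tcp_rot: [2.188, 2.244, 0.005]
ft_force: [0.6, 0.4, -0.6]
gripper_width: 17.1
grip_force: 0.0
clock: 16.08
ee_pos: [416.0, 12.4, 195.5]
tcp_rot: [2.269, 2.172, 0.004]
ft_force: [0.4, 1.4, 0.7]
gripper_width: 30.7
grip_force: 0.0
clock: 16.7
ee_pos: [416.9, 11.1, 195.4]
tcp_rot: [2.612, 1.745, 0.003]
ft_force: [-0.3, 0.3, 0.1]
gripper_width: 30.4
grip_force: 0.0
clock: 17.32
ee_pos: [416.9, 11.0, 195.4]
tcp_rot: [-2.876, -1.265, -0.003]
ft_force: [-1.3, -0.0, 0.2]
gripper_width: 30.8
grip_force: 0.0
clock: 17.95
ee_pos: [416.9, 11.0, 195.4]
tcp_rot: [-3.051, -0.746, -0.003]
ft_force: [-0.6, 0.2, -0.0]
gripper_width: 30.3
grip_force: 0.0
clock: 18.58
ee_pos: [416.9, 11.0, 195.4]
tcp_rot: [-3.134, -0.205, -0.003]
ft_force: [-0.2, 0.8, 0.0]
gripper_width: 30.9
grip_force: 0.0
clock: 18.95
ee_pos: [416.7, 10.9, 195.3]
tcp_rot: [-3.141, -0.023, -0.002]
ft_force: [-0.4, 0.2, 0.5]
gripper_width: 30.7
grip_force: 0.0
[416.72891212  10.86386362 195.27711169]
shift [ 0.29  -0.297  1.255] turn 0.04 yaw 0.9 j6 1.55
```

View pics/w7.png

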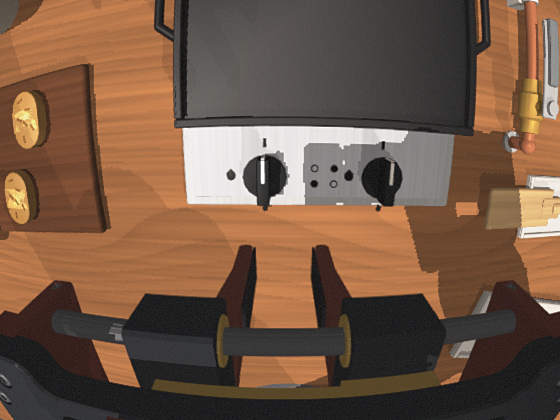

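```bash
python3 - <<'E'
from h import *
P=pose()
for n,p,z in(("skirt",(265,176),19),("ptr",(262.5,160),45),("barnear",(265,208),45),("rskirt",(382,178),19)):print(n,onz("wrist",p,z,P).round(1))
im=cv2.imread("pics/w7.png");g=im[150:215,235:300];cv2.imwrite("pics/k.png",cv2.resize(g,None,fx=8,fy=8,interpolation=2))
E
```

```text
skirt [433.1  29.3]
ptr [453.4  30.2]
barnear [408.4  27.9]
rskirt [433.8 -89.1]
```

View pics/k.png

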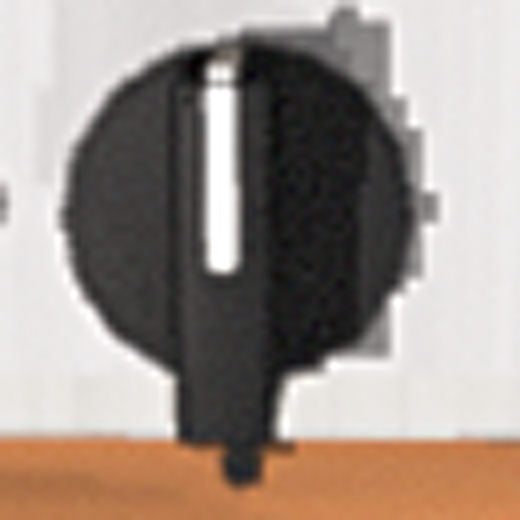

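The front knob's bar runs from (263,157) to (264,206), centre at world (433,29), pointer away (off). Both knobs are off, and the lever at (525,90) is in line with the pipe.

```bash
python3 -m handwheel '[[0.35,0.27,-0.305,0,0],[0.35,0,0,0.8,0],[0.35,0,0,0.8,0],[0.35,0,0,0.6,0],[0.35,0,0,0.25,0]]' 20
python3 -m handwheel '[[0.35,0,0,0,0],[0,0,0,0,0],[0,0,0,0,0],[0,0,0,0,0],[0,0,0,0,0]]' 20
python3 - <<'E'
from h import *
go(433,29.2,48,0.9)
E
```

```text
clock: 19.62
ee_pos: [431.3, 29.1, 46.3]
tcp_rot: [-3.141, -0.024, 0.004]
ft_force: [-0.1, 0.1, 0.0]
gripper_width: 30.8
grip_force: 0.0
clock: 20.25
ee_pos: [432.9, 30.1, 49.1]
tcp_rot: [-3.14, -0.021, -0.004]
ft_force: [-1.2, 12.4, 4.3]
gripper_width: 11.9
grip_force: 20.0
shift [0.002 0.015 0.018] turn -0.03 yaw 0.8 j6 1.6
```

```bash
python3 -m handwheel '[[0,0,-0.02,0,0],[0,0,0,0,-1],[0,0,0,0,-1],[0,0,0,0,-1],[0,0,0,0,-1]]' 20
python3 -m handwheel '[[0,0,0,0,-1],[0,0,0,0,-1],[0,0,0,0,-1],[0,0,0,0,-1],[0,0,0,0,-1]]'
python3 -m handwheel '[[0,0,0,0,-1],[0,0,0,0,-1],[0,0,0,0,-1],[0,0,0,0,-1],[0,0,0,0,-1]]'
python3 -m handwheel '[[0,0,0,0,-1],[0,0,0,0,-1],[0,0,0,0,-1],[0,0,0,0,-1],[0,0,0,0,-1]]'
python3 -m handwheel '[[0,0,0,0,-1],[0,0,0,0,-1],[0,0,0,0,-1],[0,0,0,0,-0.5],[0,0,0,0,0]]'
python3 - <<'E'
from h import *
go(433,29.2,48,91)
E
```

```text
clock: 20.88
ee_pos: [432.9, 30.5, 49.0]
tcp_rot: [-3.107, -0.462, -0.004]
ft_force: [-1.4, 4.5, 7.8]
gripper_width: 12.0
grip_force: 20.0
clock: 21.5
ee_pos: [432.8, 30.7, 49.0]
tcp_rot: [-2.98, -0.995, -0.004]
ft_force: [-0.9, 6.5, 7.9]
gripper_width: 12.1
grip_force: 20.0
clock: 22.12
ee_pos: [432.6, 30.8, 49.0]
tcp_rot: [-2.762, -1.497, -0.003]
ft_force: [-1.1, 9.4, 9.1]
gripper_width: 11.7
grip_force: 20.0
clock: 22.75
ee_pos: [432.4, 30.9, 49.0]
tcp_rot: [2.46, 1.954, 0.003]
ft_force: [-2.1, 8.9, 10.3]
gripper_width: 11.7
grip_force: 20.0
clock: 23.38
ee_pos: [432.2, 30.9, 49.0]
tcp_rot: [-2.206, -2.237, -0.002]
ft_force: [-3.4, 9.9, 10.7]
gripper_width: 11.6
grip_force: 20.0
shift [-0.029  0.013  0.017] turn -0.05 yaw 90.8 j6 0.03
```

```bash
python3 -m handwheel '[[0.35,0,0,0,0],[0.35,0,0,0,0],[0.35,0,0,-0.5,0],[0.35,0,0,-0.9,0],[0.35,0,0,-0.9,0]]' 20
python3 -m handwheel '[[0.35,0,0,-0.7,-1],[0.7,0.9,0,0,0],[0.7,0.93,0,0,0],[0.7,0.93,0,0,0],[0.7,0.93,0,0,0]]'
python3 -m handwheel '[[0.7,0.93,0,0,0],[0.7,0.93,0,0,-1],[0.7,0,0,0,-1],[0.7,0,0,0,-1],[0.7,0,0,0,-1]]'
python3 -m handwheel '[[0.7,0,0,0,-1],[0.7,0,0,0,-1],[0.7,0,0,0,-1],[0.7,0,0,0,-1],[0.7,0,0,0,-1]]'
python3 -m handwheel '[[0.7,0,0,0,-1],[0.7,0,0,0,-1],[0.7,0,0,0,-1],[0.7,0,0,0,-1],[0.7,0,0,0,-1]]'
python3 -m handwheel '[[0.7,0,0,0,-1],[0.7,0,0,0,-1],[0.7,0,0,0,-1],[0.7,0,0,0,-1],[0.7,0,0,0,-1]]'
python3 -m handwheel '[[0.7,0,0,0,-1],[0.7,0,0,0,-1],[0.7,0,0,0,0]]'
python3 - <<'E'
from h import *
P=pose();print(P[0]);go(412,350,100,180);show("wrist","w8.png");show("top","t3.png")
E
```

```text
clock: 24.0
ee_pos: [431.6, 29.9, 187.2]
tcp_rot: [-2.205, -2.237, 0.001]
ft_force: [1.8, 1.6, -0.4]
gripper_width: 30.7
grip_force: 0.0
clock: 24.62
ee_pos: [413.1, 252.2, 228.1]
tcp_rot: [2.126, 2.312, 0.001]
ft_force: [1.1, 0.4, -0.1]
gripper_width: 61.5
grip_force: 0.0
clock: 25.25
ee_pos: [403.9, 361.8, 227.6]
tcp_rot: [1.78, 2.589, -0.001]
ft_force: [0.1, -0.9, -0.5]
gripper_width: 61.4
grip_force: 0.0
clock: 25.88
ee_pos: [404.0, 361.6, 227.8]
tcp_rot: [1.304, 2.858, -0.001]
ft_force: [-0.4, 0.6, -0.2]
gripper_width: 61.2
grip_force: 0.0
clock: 26.5
ee_pos: [404.0, 361.6, 227.7]
tcp_rot: [-0.788, -3.041, 0.001]
ft_force: [0.0, -0.3, 0.2]
gripper_width: 62.0
grip_force: 0.0
clock: 27.12
ee_pos: [404.1, 361.6, 227.7]
tcp_rot: [-0.248, -3.132, 0.001]
ft_force: [-0.3, -0.2, 0.3]
gripper_width: 61.4
grip_force: 0.0
clock: 27.5
ee_pos: [404.0, 361.7, 227.8]
tcp_rot: [-0.034, -3.141, 0.0]
ft_force: [0.7, 0.4, -0.0]
gripper_width: 61.8
grip_force: 0.0
[404.03794598 361.66210441 227.77684354]
shift [-0.137 -0.191  2.13 ] turn -0.31 yaw 178.8 j6 -0.84
```

View pics/w8.png

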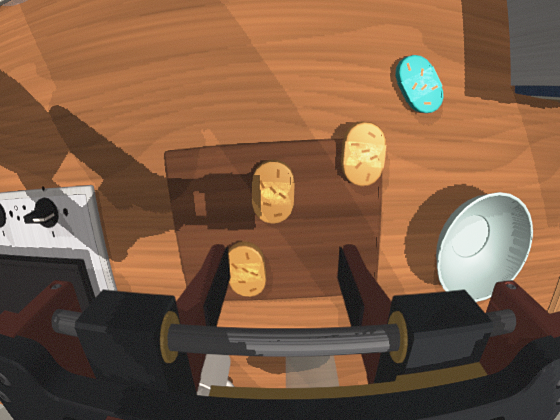

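Browns are at (274,192), (364,154) (close to the board's edge, looks knocked) and (245,271). The turquoise look-alike at (420,84) is to be left alone. The front knob's pointer is at the large-flame position.

```bash
cat > br.py <<'E'
from h import *
import sys
def browns(f,P,z=26,x0=150):
    im=cv2.imread("pics/raw_"+f);h=cv2.cvtColor(im,cv2.COLOR_BGR2HSV)
    m=((h[...,0]>15)&(h[...,0]<30)&(h[...,1]>90)&(h[...,2]>140)).astype(np.uint8)
    m=cv2.morphologyEx(m,cv2.MORPH_OPEN,np.ones((5,5)))
    m=cv2.morphologyEx(m,cv2.MORPH_CLOSE,np.ones((9,9)))
    m[300:]=0;blobs(m,"wrist",z,400,P)
E
python3 - <<'E'
from br import *
browns("w8.png",pose())
E
```

```text
px [248. 268.] at 508.8 315.5 size 66 42 long dir -2.8
px [275. 187.] at 411.3 354.5 size 66 35 long dir -0.6
px [361. 151.] at 370.6 449.2 size 67 45 long dir 1.2
```

```bash
python3 - <<'E'
from br import *
P=pose()
for p in((273.5,192),(364,154),(247,271),(253,192),(294,192),(345,150),(386,158)):print(p,onz("wrist",p,24,P).round(1))
go(412,351,100,180);go(412,351,36,180)
E
```

```text
(273.5, 192) [411.6 350.8]
(364, 154) [370.9 449.3]
(247, 271) [508.5 315.8]
(253, 192) [411.  328.5]
(294, 192) [412.1 373.1]
(345, 150) [366.6 428.2]
(386, 158) [375.2 474.6]
shift [-0.137 -0.176  2.13 ] turn -0.32 yaw 178.7 j6 -0.84
shift [-0.137 -0.176  3.197] turn -0.32 yaw 178.7 j6 -0.84
```

```bash
python3 -m handwheel '[[0.75,-0.137,-0.176,0.6,-0.3],[0.75,0,0,0.9,0],[0.75,0,0,0.9,0],[0.75,0,0,0.5,0],[0.75,0,0,0.2,0]]' 20
python3 -m handwheel '[[0.75,0,0,0,0],[0,0,0,0,0],[0,0,0,0,0],[0,0,0,0,0],[0,0,0,0,0]]' 20
python3 -m handwheel '[[0,0,0,0,0],[0,0,0,-0.3,0],[0,0,0,-0.7,0],[0,0,0,-0.8,0],[0,0,0,0,0]]' 20
python3 - <<'E'
from h import *
print(pose()[0]);go(550,-110,150,180);go(550,-110,84,180)
E
```

```text
clock: 28.22
ee_pos: [411.2, 350.5, 40.1]
tcp_rot: [-0.001, -3.139, 0.003]
ft_force: [-0.1, 0.2, 0.1]
gripper_width: 65.7
grip_force: 0.0
clock: 28.85
ee_pos: [412.6, 351.7, 43.0]
tcp_rot: [-0.001, 3.14, 0.002]
ft_force: [-1.3, -1.2, 6.2]
gripper_width: 44.8
grip_force: 19.9
clock: 29.48
ee_pos: [414.0, 352.8, 154.4]
tcp_rot: [-0.001, 3.135, 0.008]
ft_force: [-0.2, -0.6, -0.4]
gripper_width: 44.9
grip_force: 19.9
[413.97623871 352.82407318 154.4416873 ]
shift [-2.264 -7.715  0.049] turn 0.0 yaw -180.0 j6 -0.89
shift [-2.257 -7.72   1.149] turn 0.0 yaw -180.0 j6 -0.89
```

```bash
python3 -m handwheel '[[0,-0.2,-0.5,0,0],[0,-0.39,-0.94,0,0],[0,-0.39,-0.94,0,0],[0,-0.39,-0.94,0,0],[0,-0.39,-0.94,0,0]]' 20
python3 -m handwheel '[[0,-0.39,-0.94,0,0],[0,-0.39,-0.94,0,0],[0,-0.39,-0.94,0,0],[0,-0.18,-0.46,0,0],[0,0,0,0,0]]' 20
python3 - <<'E'
from h import *
print(pose()[0],arm.sense()["grip_force"]);go(600,-100,84.5,180)
E
```

```text
clock: 30.1
ee_pos: [517.7, 93.8, 149.6]
tcp_rot: [0.001, -3.141, 0.0]
ft_force: [1.1, -0.3, -0.9]
gripper_width: 45.0
grip_force: 19.9
clock: 30.72
ee_pos: [598.8, -103.0, 149.3]
tcp_rot: [-0.004, -3.141, -0.0]
ft_force: [0.1, 0.2, 0.1]
gripper_width: 45.3
grip_force: 19.9
[ 598.77559445 -103.03954433  149.29882831] 19.897580444812775
shift [-0.021  0.051  1.08 ] turn -0.04 yaw 179.8 j6 -1.76
```

Lower, release, return to the board.

```bash
python3 -m handwheel '[[0,-0.02,0.05,0.5,0],[0,0,0,0.4,0],[0,0,0,0.15,0],[0,0,0,0.03,0],[0,0,0,0,0]]' 20
python3 -m handwheel '[[0.68,0,0,0,0],[0.68,0,0,0,0],[0.68,0,0,-0.2,0],[0.68,0,0,-0.9,0],[0.68,0.4,0.9,-0.3,0]]' 20
python3 -m handwheel '[[0.75,0.4,0.9,0,0],[0.75,0.4,0.9,0,0],[0.75,0.4,0.9,0,0],[0.75,0.4,0.9,0,0],[0.75,0.4,0.9,0,0]]' 20
python3 -m handwheel '[[0.75,0.4,0.9,0,0],[0.75,0.3,0.9,0,0],[0.75,0.2,0.5,-1,0],[0.75,0,0,0,0]]' 20
python3 - <<'E'
from br import *
P=pose();print(P[0]);show("wrist","w9.png");show("top","t4.png");browns("w9.png",P,24)
go(370,449,150,180)
t=cv2.imread("pics/raw_t4.png");h=cv2.cvtColor(t,cv2.COLOR_BGR2HSV)
m=(h[...,0]>12)&(h[...,0]<30)&(h[...,1]>90)&(h[...,2]>120);m[:,:252]=0;m[:,328:]=0;m[:135]=0;m[198:]=0;blobs(m,"top",72)
E
```

```text
clock: 31.35
ee_pos: [600.3, -97.8, 85.7]
tcp_rot: [-0.001, 3.141, -0.0]
ft_force: [0.2, -0.5, 0.2]
gripper_width: 44.9
grip_force: 19.9
clock: 31.98
ee_pos: [579.4, -46.0, 173.2]
tcp_rot: [0.006, 3.134, -0.002]
ft_force: [1.2, 1.0, 0.8]
gripper_width: 59.5
grip_force: 0.0
clock: 32.6
ee_pos: [455.3, 227.6, 170.2]
tcp_rot: [-0.0, 3.14, 0.001]
ft_force: [0.8, 0.8, 0.6]
gripper_width: 65.9
grip_force: 0.0
clock: 33.1
ee_pos: [404.0, 364.9, 228.6]
tcp_rot: [-0.006, 3.135, 0.009]
ft_force: [0.4, -1.0, -0.2]
gripper_width: 65.9
grip_force: 0.0
[403.96043508 364.94826258 228.60042155]
px [243. 264.] at 508.6 316.5 size 68 40 long dir -2.6
px [360. 157.] at 371.1 449.2 size 67 45 long dir 0.2
shift [0.546 1.458 1.251] turn 0.02 yaw -179.9 j6 -0.86
px [310. 165.] at 600.1 -98.0 size 68 44 long dir -2.5
```

```bash
python3 -m handwheel '[[0.75,0.275,0.7,0,0],[0.75,0.275,0.705,0.5,0],[0.75,0,0,0.9,0],[0.75,0,0,0.9,0],[0.75,0,0,0.55,0]]' 20
python3 -m handwheel '[[0.75,0,0,0.23,0],[0.75,0,0,0,0],[0,0,0,0,0],[0,0,0,0,0],[0,0,0,0,0]]' 20
python3 -m handwheel '[[0,0,0,0,0],[0,0,0,0,0],[0,0,0,-0.5,0],[0,0,0,-0.9,0],[0,0,0,-0.5,0]]' 20
python3 - <<'E'
from h import *
print(pose()[0]);go(600,-26,154,180)
E
```

```text
clock: 33.83
ee_pos: [368.7, 442.7, 49.5]
tcp_rot: [-0.001, -3.138, 0.007]
ft_force: [0.7, 0.4, 0.1]
gripper_width: 65.8
grip_force: 0.0
clock: 34.45
ee_pos: [370.1, 445.6, 39.6]
tcp_rot: [-0.0, 3.141, 0.0]
ft_force: [1.0, -0.6, 1.6]
gripper_width: 45.3
grip_force: 19.7
clock: 35.08
ee_pos: [370.0, 446.2, 155.4]
tcp_rot: [-0.001, 3.141, 0.003]
ft_force: [-0.1, 0.6, -0.6]
gripper_width: 44.7
grip_force: 19.7
[369.99935557 446.23183162 155.36828329]
shift [-3.83  -7.872  0.014] turn 0.01 yaw -180.0 j6 -0.71
```

```bash
python3 -m handwheel '[[0,-0.21,-0.44,0,0],[0,-0.43,-0.88,0,0],[0,-0.43,-0.88,0,0],[0,-0.43,-0.88,0,0],[0,-0.43,-0.88,0,0]]' 20
python3 -m handwheel '[[0,-0.43,-0.88,0,0],[0,-0.43,-0.88,0,0],[0,-0.43,-0.88,0,0],[0,-0.43,-0.88,0,0],[0,-0.18,-0.39,0,0]]' 20
python3 -m handwheel '[[0,0,0,0,0],[0,0,0,0,0]]' 20
python3 - <<'E'
from h import *
print(pose()[0],arm.sense()["grip_force"]);go(600,-26,83.5,180)
E
```

```text
clock: 35.7
ee_pos: [486.0, 206.5, 153.2]
tcp_rot: [0.001, -3.141, -0.0]
ft_force: [0.9, -0.0, -0.7]
gripper_width: 45.4
grip_force: 19.7
clock: 36.33
ee_pos: [600.7, -29.2, 153.0]
tcp_rot: [0.003, 3.141, 0.0]
ft_force: [-0.6, 0.7, -0.5]
gripper_width: 45.3
grip_force: 19.7
clock: 36.58
ee_pos: [598.9, -25.7, 152.9]
tcp_rot: [0.001, -3.14, -0.001]
ft_force: [-0.6, 1.1, -0.7]
gripper_width: 44.9
grip_force: 19.7
[598.94584235 -25.73023885 152.85389158] 19.71774092875421
shift [-0.019 -0.005  1.156] turn 0.01 yaw -180.0 j6 -1.63
```

```bash
python3 -m handwheel '[[0,-0.02,0,0.5,0],[0,0,0,0.4,0],[0,0,0,0.2,0],[0,0,0,0.05,0],[0,0,0,0,0]]' 20
python3 -m handwheel '[[0.64,0,0,0,0],[0.64,0,0,0,0],[0.64,0,0,-0.2,0],[0.64,0,0,-0.9,0],[0.64,0.4,0.9,-0.3,0]]' 20
python3 -m handwheel '[[0.75,0.4,0.9,-0.2,0],[0.75,0.4,0.9,-0.2,0],[0.75,0.4,0.9,-0.3,0],[0.75,0.4,0.9,-0.3,0],[0.75,0.4,0.9,0,0]]' 20
python3 -m handwheel '[[0.75,0.4,0.1,0,0],[0.75,0,0,0,0]]' 20
python3 - <<'E'
from br import *
P=pose();print(P[0]);show("wrist","w10.png");show("top","t5.png");browns("w10.png",P,24)
go(508.6,316,43,180)
t=cv2.imread("pics/raw_t5.png");h=cv2.cvtColor(t,cv2.COLOR_BGR2HSV)
m=(h[...,0]>12)&(h[...,0]<30)&(h[...,1]>90)&(h[...,2]>120);m[:,:252]=0;m[:,328:]=0;m[:135]=0;m[198:]=0;blobs(m,"top",72)
E
```

```text
clock: 37.2
ee_pos: [601.2, -26.1, 84.8]
tcp_rot: [-0.001, 3.141, -0.0]
ft_force: [0.6, 0.1, -1.0]
gripper_width: 44.6
grip_force: 19.7
clock: 37.83
ee_pos: [580.3, 25.9, 172.4]
tcp_rot: [0.006, 3.134, -0.0]
ft_force: [0.3, -0.3, -0.5]
gripper_width: 56.6
grip_force: 0.0
clock: 38.45
ee_pos: [456.8, 299.6, 231.1]
tcp_rot: [-0.0, 3.138, 0.004]
ft_force: [0.3, 0.8, -0.2]
gripper_width: 65.7
grip_force: 0.0
clock: 38.7
ee_pos: [431.1, 303.1, 228.6]
tcp_rot: [0.004, -3.141, 0.001]
ft_force: [0.4, 0.4, -0.3]
gripper_width: 66.1
grip_force: 0.0
[431.08185036 303.10722152 228.58637521]
px [293. 246.] at 509.7 314.2 size 68 44 long dir 2.1
shift [-1.259  0.225  3.094] turn 0.0 yaw -180.0 j6 -0.98
px [310. 165.] at 600.1 -98.0 size 68 44 long dir -2.5
px [289. 163.] at 604.6 -26.3 size 64 45 long dir -2.2
```

```bash
python3 -m handwheel '[[0.75,-0.65,0.1,0,0],[0.75,-0.65,0.1,0.5,0],[0.75,0,0,0.9,0],[0.75,0,0,0.9,0],[0.75,0,0,0.55,0]]' 20
python3 -m handwheel '[[0.75,0,0,0.22,0],[0.75,0,0,0,0],[0,0,0,0,0],[0,0,0,0,0],[0,0,0,0,0]]' 20
python3 -m handwheel '[[0,0,0,0,0],[0,0,0,0,0],[0,0,0,-0.5,0],[0,0,0,-0.9,0],[0,0,0,-0.5,0]]' 20
python3 - <<'E'
from h import *
print(pose()[0]);go(600,47,154,180)
E
```

```text
clock: 39.42
ee_pos: [511.0, 313.0, 54.5]
tcp_rot: [-0.003, -3.139, 0.003]
ft_force: [-0.2, 0.3, 1.0]
gripper_width: 66.0
grip_force: 0.0
clock: 40.05
ee_pos: [511.6, 315.9, 45.5]
tcp_rot: [-0.001, 3.14, 0.002]
ft_force: [-0.3, -1.3, 6.0]
gripper_width: 45.3
grip_force: 19.9
clock: 40.67
ee_pos: [511.5, 316.1, 160.9]
tcp_rot: [-0.001, 3.139, 0.003]
ft_force: [-0.5, -0.3, -0.9]
gripper_width: 45.3
grip_force: 19.8
[511.51609618 316.07890891 160.94168249]
shift [-1.472 -4.486  0.112] turn 0.01 yaw -180.0 j6 -1.04
```

```bash
python3 -m handwheel '[[0,-0.15,-0.45,0,0],[0,-0.3,-0.9,0,0],[0,-0.3,-0.9,0,0],[0,-0.3,-0.9,0,0],[0,-0.3,-0.9,0,0]]' 20
python3 -m handwheel '[[0,-0.12,-0.43,0,0],[0,0,0,0,0],[0,0,0,0,0]]' 20
python3 - <<'E'
from h import *
print(pose()[0],arm.sense()["grip_force"]);go(600,47,88,180)
E
```

```text
clock: 41.3
ee_pos: [592.3, 70.9, 158.6]
tcp_rot: [-0.001, 3.141, 0.0]
ft_force: [0.7, -0.5, 0.1]
gripper_width: 45.0
grip_force: 19.8
clock: 41.68
ee_pos: [598.7, 47.4, 158.2]
tcp_rot: [0.001, -3.141, -0.0]
ft_force: [0.4, -0.1, -0.1]
gripper_width: 45.4
grip_force: 19.8
[598.74941435  47.41713842 158.16698692] 19.84311819076538
shift [-0.021 -0.007  1.169] turn 0.01 yaw -180.0 j6 -1.51
```

```bash
python3 -m handwheel '[[0,0,0,0.5,0],[0,0,0,0.4,0],[0,0,0,0.2,0],[0,0,0,0.06,0],[0,0,0,0,0]]' 20
python3 -m handwheel '[[0.64,0,0,0,0],[0.64,0,0,0,0],[0.64,0,0,-0.2,0],[0.64,0,0,-0.9,0],[0.64,0,0,-0.8,0]]' 20
python3 -m handwheel '[[0.35,0.9,0,0,1],[0.35,0.9,0.2,0,1],[0.35,0.9,0.4,0,1],[0.35,0,0,0,1],[0.35,0,0,0,1]]' 20
python3 - <<'E'
from h import *
P=pose();print(P[0]);go(433,30,200,91)
t=show("top","t6.png");h=cv2.cvtColor(t,cv2.COLOR_BGR2HSV)
m=(h[...,0]>12)&(h[...,0]<30)&(h[...,1]>90)&(h[...,2]>120);m[:,:252]=0;m[:,328:]=0;m[:135]=0;m[198:]=0;blobs(m,"top",72)
E
```

```text
clock: 42.3
ee_pos: [599.4, 47.1, 88.9]
tcp_rot: [-0.002, 3.141, 0.0]
ft_force: [0.3, -0.1, 0.2]
gripper_width: 45.2
grip_force: 19.8
clock: 42.92
ee_pos: [599.2, 46.6, 204.7]
tcp_rot: [-0.0, 3.141, 0.0]
ft_force: [1.1, 0.2, 0.5]
gripper_width: 56.1
grip_force: 0.0
clock: 43.55
ee_pos: [441.6, 94.1, 203.7]
tcp_rot: [0.547, 3.092, 0.001]
ft_force: [0.4, 0.3, 0.5]
gripper_width: 30.6
grip_force: 0.0
[441.64516181  94.06617267 203.70594499]
shift [-0.231 -1.052  0.061] turn 17.24 yaw 159.9 j6 -1.04
px [270. 166.] at 598.8 36.7 size 66 25 long dir 12.7
px [310. 165.] at 600.1 -98.0 size 68 44 long dir -2.5
px [289. 163.] at 604.6 -26.3 size 64 45 long dir -2.2
```

```bash
python3 -m handwheel '[[0.35,-0.23,-0.95,0,0],[0.35,0,-0.1,0,1],[0.35,0,0,0,1],[0.35,0,0,0,1],[0.35,0,0,0,1]]' 20
python3 -m handwheel '[[0.35,0,0,0,1],[0.35,0,0,0,1],[0.35,0,0,0,1],[0.35,0,0,0,1],[0.35,0,0,0,1]]' 20
python3 -m handwheel '[[0.35,0,0,0,1],[0.35,0,0,0,1],[0.35,0,0,0,1],[0.35,0,0,0,1],[0.35,0,0,0,1]]' 20
python3 -m handwheel '[[0.35,0,0,0,1],[0.35,0,0,0,1],[0.35,0,0,0,1],[0.35,0,0,0,1],[0.35,0,0,0,0.25]]' 20
python3 - <<'E'
from h import *
P=pose();print(P[0]);go(432.3,30.5,49,90.8)
show("wrist","w11.png")
t=show("top","t7.png");h=cv2.cvtColor(t,cv2.COLOR_BGR2HSV)
m=(h[...,0]>12)&(h[...,0]<30)&(h[...,1]>90)&(h[...,2]>120);m[:,:252]=0;m[:,328:]=0;m[:135]=0;m[198:]=0;blobs(m,"top",72)
E
```

```text
clock: 44.22
ee_pos: [433.6, 29.5, 203.2]
tcp_rot: [0.972, 2.986, 0.001]
ft_force: [0.3, 1.1, -0.8]
gripper_width: 30.6
grip_force: 0.0
clock: 44.85
ee_pos: [433.6, 29.6, 203.2]
tcp_rot: [1.476, 2.772, 0.001]
ft_force: [0.3, 0.1, -0.2]
gripper_width: 30.7
grip_force: 0.0
clock: 45.48
ee_pos: [433.6, 29.6, 203.2]
tcp_rot: [1.935, 2.474, 0.001]
ft_force: [0.2, -1.1, -0.3]
gripper_width: 30.6
grip_force: 0.0
clock: 46.1
ee_pos: [433.6, 29.6, 203.1]
tcp_rot: [2.278, 2.163, 0.001]
ft_force: [-0.3, 0.7, -0.2]
gripper_width: 30.9
grip_force: 0.0
[433.63852412  29.62495807 203.09088828]
shift [ 0.013 -0.025  2.568] turn -0.94 yaw 87.0 j6 0.09
px [310. 165.] at 600.1 -98.0 size 68 44 long dir -2.5
px [289. 161.] at 613.2 -33.1 size 56 38 long dir 51.7
```

View pics/w11.png

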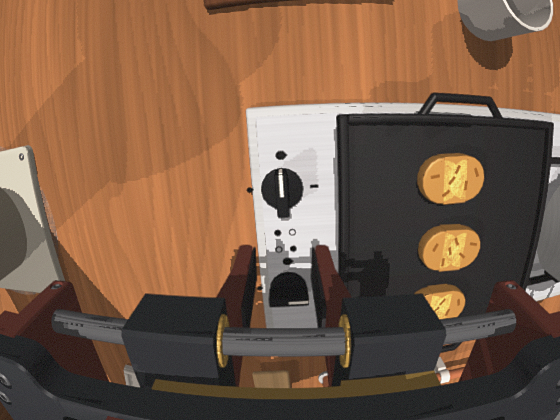

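All three browns lie flat and apart on the griddle at (452,178), (450,248) and (440,302), and the knob points to the large flame at (281,187). Now turning it on to the small flame.

```bash
python3 -m handwheel '[[0.35,0.01,-0.02,0.6,-0.94],[0.35,0,0,0.9,0],[0.35,0,0,0.6,0],[0.35,0,0,0.35,0],[0.35,0,0,0.11,0]]' 20
python3 -m handwheel '[[0.35,0,0,0,0],[0,0,0,0,0],[0,0,0,0,0],[0,0,0,0,0],[0,0,0,0,0]]' 20
python3 -m handwheel '[[0,0,0,0,-1],[0,0,0,0,-1],[0,0,0,0,-1],[0,0,0,0,-1],[0,0,0,0,-1]]'
python3 -m handwheel '[[0,0,0,0,-1],[0,0,0,0,-1],[0,0,0,0,-1],[0,0,0,0,-1],[0,0,0,0,-1]]'
python3 -m handwheel '[[0,0,0,0,-1],[0,0,0,0,-1],[0,0,0,0,-1],[0,0,0,0,-1],[0,0,0,0,-1]]'
python3 -m handwheel '[[0,0,0,0,-1],[0,0,0,0,-1],[0,0,0,0,-1],[0,0,0,0,-1],[0,0,0,0,-1]]'
python3 -m handwheel '[[0,0,0,0,-1],[0,0,0,0,-1],[0,0,0,0,-0.5],[0,0,0,0,0],[0,0,0,0,0]]'
python3 - <<'E'
from h import *
go(432.3,30.5,49,180.9)
E
```

```text
clock: 46.82
ee_pos: [431.6, 30.4, 47.9]
tcp_rot: [-2.204, -2.237, 0.002]
ft_force: [-0.5, 0.3, 0.8]
gripper_width: 30.7
grip_force: 0.0
clock: 47.45
ee_pos: [432.2, 30.4, 49.6]
tcp_rot: [2.206, 2.237, 0.0]
ft_force: [-2.8, 0.3, 7.0]
gripper_width: 12.0
grip_force: 20.0
clock: 48.08
ee_pos: [432.2, 30.4, 49.6]
tcp_rot: [1.781, 2.587, 0.0]
ft_force: [-1.1, -0.4, 6.5]
gripper_width: 12.1
grip_force: 20.0
clock: 48.7
ee_pos: [432.2, 30.4, 49.7]
tcp_rot: [1.305, 2.857, 0.0]
ft_force: [-2.0, 0.2, 6.9]
gripper_width: 11.9
grip_force: 20.0
clock: 49.32
ee_pos: [432.1, 30.4, 49.6]
tcp_rot: [0.789, 3.041, 0.0]
ft_force: [-2.0, 0.5, 7.4]
gripper_width: 11.8
grip_force: 20.0
clock: 49.95
ee_pos: [432.1, 30.4, 49.6]
tcp_rot: [0.249, 3.131, 0.0]
ft_force: [-1.8, 0.6, 6.3]
gripper_width: 12.3
grip_force: 20.0
clock: 50.58
ee_pos: [432.1, 30.4, 49.6]
tcp_rot: [-0.022, 3.141, -0.0]
ft_force: [-2.8, -0.5, 6.9]
gripper_width: 12.0
grip_force: 20.0
shift [-0.003  0.002  0.011] turn -0.03 yaw -179.2 j6 -1.54
```

```bash
python3 -m handwheel '[[0.35,0,0,0,0],[0.35,0,0,0,0],[0.35,0,0,-0.5,0],[0.35,0,0,-0.9,0],[0.35,0,0,-0.9,0]]' 20
python3 - <<'E'
from h import *
P=pose();im=show("wrist","w12.png").astype(int)
def proj(q):
    T=np.eye(4);T[:3,:3]=R.from_rotvec(P[1]).as_matrix();T[:3,3]=P[0];c=cams.calibration("wrist");T=T@c["hand_eye"];K=c["camera_matrix"]
    v=T[:3,:3].T@(np.array(q)-T[:3,3]);th=np.arctan2(np.hypot(v[0],v[1]),v[2]);u=v[:2]/np.hypot(v[0],v[1])*th
    return K[0,0]*u+K[:2,2]
for n,q in(("front far",(447,30,45)),("front near",(417,30,45)),("rear far",(449,-89,45)),("rear near",(419,-89,45))):
    u,v=proj(q).round().astype(int);print(n,u,v,im[max(v-3,0):v+4,max(u-4,0):u+5].max((0,1)) if 0<=v<420 and 0<=u<560 else None)
E
python3 -m handwheel '[[0.35,0,0.9,0,0],[0.35,0,0.9,0,0],[0.35,0,0.9,0,0],[0.35,0,0.9,0,0],[0.35,0,0.9,0,0]]' 20
python3 -m handwheel '[[0.35,0,0,0,0],[0.35,0,0,0,0]]' 20
python3 - <<'E'
from h import *
t=show("top","t8.png");h=cv2.cvtColor(t,cv2.COLOR_BGR2HSV)
w=(h[...,0]>12)&(h[...,0]<30)&(h[...,1]>90)&(h[...,2]>120)
m=w.copy();m[:,:252]=0;m[:,328:]=0;m[:135]=0;m[198:]=0;blobs(m,"top",72)
print("spatula");m=(h[...,0]>10)&(h[...,0]<28)&(h[...,1]>50)&(h[...,1]<150)&(h[...,2]>170);m[:,:340]=0;m[:,450:]=0;m[:205]=0;m[240:]=0;blobs(m,"top",20)
v,u=np.mgrid[0:1,0:1]
print("rows mid", t[205:236:3,398].tolist())
E
```

```text
clock: 51.2
ee_pos: [431.8, 30.4, 188.2]
tcp_rot: [0.021, -3.141, 0.0]
ft_force: [1.6, 0.1, -0.2]
gripper_width: 30.8
grip_force: 0.0
front far 283 217 [51 51 51]
front near 283 185 [253 255 255]
rear far 159 217 [151 161 170]
rear near 156 187 [35 35 38]
clock: 51.88
ee_pos: [428.3, 302.2, 186.7]
tcp_rot: [-0.022, 3.141, 0.0]
ft_force: [1.4, -0.5, -0.1]
gripper_width: 30.8
grip_force: 0.0
clock: 52.12
ee_pos: [428.0, 299.9, 186.4]
tcp_rot: [0.023, -3.141, 0.001]
ft_force: [0.1, -0.8, -0.4]
gripper_width: 30.8
grip_force: 0.0
px [268. 166.] at 596.7 45.8 size 64 44 long dir -1.5
px [310. 165.] at 600.1 -98.0 size 68 44 long dir -2.5
px [289. 163.] at 604.6 -26.3 size 64 45 long dir -2.2
spatula
px [344. 226.] at 393.0 -209.1 size 46 27 long dir -3.4
px [405. 227.] at 389.4 -383.1 size 383 85 long dir -88.7
rows mid [[82, 120, 172], [89, 119, 154], [224, 232, 236], [208, 220, 222], [154, 179, 196], [150, 209, 237], [227, 233, 236], [227, 234, 237], [227, 234, 236], [233, 237, 238], [80, 116, 166]]
```

```bash
python3 - <<'E'
from h import *
t=cv2.imread("pics/raw_t8.png").astype(int)
m=(t[...,2]>205)&(t[...,1]>165)&(t[...,0]<190)&(t[...,2]-t[...,0]>40);m[:,:340]=0;m[:,470:]=0;m[:200]=0;m[245:]=0
blobs(m,"top",20,15)
E
```

```text
px [388. 220.] at 407.4 -390.4 size 317 49 long dir -88.3
```

```bash
python3 -c "
from bench import arm
print(arm.close_job())"
```

```text
the job is handed in; nothing more can be done
None
```

The job is handed in after about 52 s: the spatula is on the middle rest, the gas is fully open, the three hash browns lie flat and apart on the griddle, and only then was the front knob turned on from large flame to small flame; I left the rear knob and the other things alone.

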